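Screw the lid onto an objective's storage can

TASK

Take the black screw lid from the bench and screw it fully home, down onto the rim, on the open can in the wooden stand (right-hand thread). Do not force the thread: if the lid has not dropped into the thread start, back it off anticlockwise, bearing down lightly, until it drops, and only then run it in clockwise. Let go of it at the end and leave the other things on the bench where they are.

Things in the scene. Friction and masses are not known exactly. Their poses are not given: they have to be found in the camera images.
- stand: Fixed wooden stand, 110 x 110 x 24 mm with a round collar (72 mm across, up to 34 mm) holding the grey can upright. Origin: centre of its underside on the bench. The can, 60 mm across up to its shoulder, is coaxial with the stand's z and cannot turn. Which way its thread starts face differs every time and is not told by the stand's yaw: feel for it.
- mouth (a point): Centre of the can's rim, on its axis, 108 mm above the bench, z up. The contact force between lid and can must stay below 40 N at all times (this is what forcing the thread means). At the final tightening a grip of 8 N slips on the lid before that; one of 14 N does not.
- neck (a point): On the can's axis at its shoulder, 86.5 mm above the bench, at the foot of the neck. The neck is 43 mm in diameter, 21.5 mm long, chamfered over its top 2.5 mm to 38 mm across at the rim. The ribs of thread on it reach out to 52 mm diameter.
- starts (a point): On the can's axis, level with the thread starts (the ridges' highest ends), 5.7 mm below the rim. Right-hand thread, three starts 120 degrees apart, 3.82 mm of travel per rad. Each ridge runs from its start 80 degrees clockwise (seen from above) and down; then comes an open gap of 40 degrees up to the next start. A lid resting on top of the ridges has its seat 7.5 to 13 mm above the rim.
- gap (a point): On the can's axis, level with the middle of the gaps' floor, 13.3 mm below the rim. A lid on the ridges, turned anticlockwise (at most 100 degrees), climbs 3.82 mm per rad, then its lugs drop 9 mm into the gaps: seat now 3.5 to 6 mm above the rim. In the gap it has 20 degrees of play; further anticlockwise is a hard wall. Clockwise it runs in under the ridges, home after 60 to 80 degrees.
- ribs (a point): On the can's axis, level with the tops of the stop ribs, 8.4 mm below the rim. A rib 2.5 mm high and 2 mm wide stands on each ridge's lower end: a lid turned clockwise while still on top of the ridges jams against these. A lid set down with its lugs on the ribs drops about 2.5 mm off them when turned anticlockwise: that is not yet the thread start.
- lid: Loose black ribbed screw lid, 60 mm in diameter, 24.5 mm high, 50 to 100 g, lying on the bench open side down. Origin: centre of its underside, z up. Round: grip it across its side at any yaw. Inside: bore 54 mm and at the lower edge three lugs 120 degrees apart (one on the lid's +x), 3 mm high, 20 degrees wide, 45 mm across inside: 1 mm radial clearance on the neck.
- seat (a point): Centre of the lid's inner top face, 18.5 mm above the lid's origin, 6 mm below its top, 18 mm above the lugs' undersides. With the lid screwed home it coincides with point mouth (the seat rests on the rim).
- oil: Bystander: small amber oil bottle, 30 mm diameter, 65 mm high, standing. Origin at the centre of its underside.
- objective: Bystander: spare steel microscope objective, 32 mm diameter, 46 mm high, standing. Origin at the centre of its underside.
- slidebox: Bystander: pale wooden slide box, 85 x 40 x 35 mm. Origin at the centre of its underside.
There are look-alikes about, which are no part of the job. There is more than one size of the lid; the one meant has the size given above.

How it is judged:
At the end, for the whole second after the job is handed in: The lid is screwed home: its seat is within 1.5 mm of the can's rim in height and 3 mm of its axis, level within 0.05 rad, at rest and released (z of seat in the frame of mouth between -0.002 and 0.0015 m and horizontal distance between seat and mouth below 0.003 m and angle between lid's own z axis and vertical below 0.05 rad and linear speed of lid below 0.01 m/s and contact force between the fingers and lid below 0.1 N); the robot touches nothing.
It fails at once if the lid is forced on the thread: contact force between lid and can (or stand) above 40 N (contact force between lid and stand above 40 N).
It fails at once if a bystander (oil bottle, spare objective, slide box) is moved more than 20 mm (distance of any of oil, objective, slidebox from where it was at the start of the episode above 0.02 m).
It also fails if it takes over 72 s, if anything falls off the work surface, if the arm or the gripper's body presses on something with over 40 N, if the wrist force passes 120 N, or if a joint passes its speed limit or range.

ROBOT

A 6-joint arm with a two-finger parallel gripper is mounted at the origin on the work surface. World frame = base frame: x ahead of the robot, y to its left, z up, the work surface at z = 0. Lengths are in m, angles in rad, forces in N, time in s.
With the tool pointing down it reaches from about 0.3 to 0.75 m from the base axis. Payload 8.5 kg.
Tool frame: the origin (TCP) lies where the fingers leave the gripper's body, on its centre line; the fingertips stand 64 mm ahead of it and the grasp point (between the pads) lies 45 mm ahead of it; z points along the fingers, y is the line along which they close (so a half turn about z gives the same grasp; the last joint's range is limited). The gripper opens to 88 mm and grips with 3 to 60 N. Pads are 18 mm wide; open, the fingers measure 123 mm over their backs; the gripper's body (75 mm by 187 mm) begins 45 mm behind the grasp point.
Start: joints at [-1.531, 0.381, 1.297, -0, 1.464, -0.215], TCP at [0.139, -0.532, 0.303] pointing down, gripper open.
Joint ranges: [-3.11, 3.11], [-0.89, 2.33], [0.22, 2.48], [-1.42, 4.56], [0.17, 2.85], [-2.88, 2.88]. Speed limits (rad/s): [2.39, 2.39, 3.14, 3.14, 3.14, 3.14].

INTERFACE

Orientations are given as a unit quaternion [w, x, y, z].
In Python, from bench import * gives the robot as it stands.
- The arm moves only by the tool send_rows, never from a script. Its argument "series" is a list that holds one entry, the list of rows, each a list of 7 numbers: the shift along the world's x, y, z in m, then the turn, a rotation vector about the world's x, y, z in degrees, then the closure, from -1 (fully open) to 1 (shut). In form: [[[dx, dy, dz, rx, ry, rz, grip], ...]]. A call has 1 to 20 rows; each row is the pose to reach, as a shift and turn from the pose commanded when the call began; what a row does not reach only later rows make up. A row lasts 1/8 s, in which the tool goes at most 62.5 mm and 10.7 degrees, less where a joint would pass 70% of its speed; a pose out of reach is approached as far as the arm can. A call with a gripper value outside its range is refused whole. The fingers move at their own pace and stop on an object; the grip force is fixed at half the most. Time passes only in rows, so rows that repeat a pose let the fingers close. It gives the time, the measured TCP pose, the force, the opening and the grip force at its end, in the units of the state.
- read_state(): the state, without advancing time (a new reading comes with each control period).
- snapshot(name): name is "scene" or "top" or "wrist"; returns a dict with "pixels" (400x640x3 uint8, red, green, blue), "camera_matrix" (3x3 intrinsics, pixels), "R" (3x3) and "t" (3): a world point X has camera coordinates R X + t; the wrist camera has in their place "mount" (4x4, takes a point from camera to tool coordinates, whose origin is the TCP and whose axes are the flange's). Camera axes: x right, y down, z forward; pixel columns grow to the right and rows downward; lengths in m; the calibration is good to about 2 mm. A picture is of the moment at which its call begins: read the wrist's pose just before it. There is no depth.
- finish_job(): hands the job in; it is judged then, once.
The state is a dict: "t": time; "joint_pos": joint angles; "qvel": joint speeds; "joint_efforts": joint torques, N m; "position": TCP position; "orientation": TCP orientation; "wrist_force": force on the tool from outside, world axes, zero at the start; "ft_torque": the same for the moment, N m; "finger_gap": finger opening in m; "grip_force": force on a finger pad.
Only numpy, scipy, OpenCV 4.12 (cv2) and the standard library are available. Lean on these libraries where they do the work, as an engineer would, in place of code of your own. Each camera call takes 0.05 s, during which the arm holds its last target. There are 200 camera calls.

## Working session

There is one attempt and no reset: what is moved stays moved. The work goes in short steps, Python scripts to look and compute and a tool call to move; the robot and the scene stay as the last step left them, time stands still between calls to the robot, and variables do not carry over. Pictures are saved under pics/ and viewed, at most 10 in all, crops included, and the job is handed in when it is done.

Besides the shell and the picture viewer there is one more tool, called by a JSON object that holds its "name" and its "arguments". send_rows: Moves the arm, as the interface text tells. Its arguments: {"type":"object","properties":{"series":{"type":"array"}},"required":["series"]}

```bash
mkdir -p pics
cat > h.py <<'E'
from bench import *
import numpy as np, cv2
def snap(n,f):
    s=read_state(); d=snapshot(n); cv2.imwrite('pics/'+f,d['pixels'][:,:,::-1]); return s,d
def ray(d,u,v,z,s=None):
    K=np.array(d['camera_matrix']); r=np.linalg.solve(K,[u,v,1.])
    R=np.array(d['R']); t=np.array(d['t']); c=-R.T@t; w=R.T@r
    return c+w*(z-c[2])/w[2]
E
python3 - <<'E'
from h import *
import pickle
o={}
for n in("top","scene"):
    s,d=snap(n,n+'0.png'); o[n]=d
pickle.dump(o,open('o.pkl','wb'))
print(s['position'],s['orientation'],s['t'],s['wrist_force'],s['finger_gap'])
print(o['top']['R'],o['top']['t'])
E
```

```text
[ 0.13860635 -0.53207171  0.30217323] [-6.69073675e-04  9.91894416e-01  1.27063040e-01  6.47602509e-05] 0.05 [ 0.32523813 -0.03042849  0.05699173] 0.08792229040818067
[[-0.00504224 -0.99976934  0.02087697]
 [-0.98887935  0.00188203 -0.14870804]
 [ 0.14863444 -0.02139462 -0.98866075]] [-0.05057541  0.57308574  1.08859024]
```

View pics/top0.png

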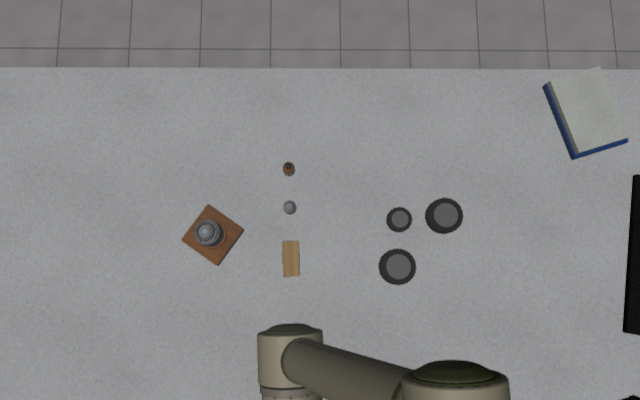

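View pics/scene0.png

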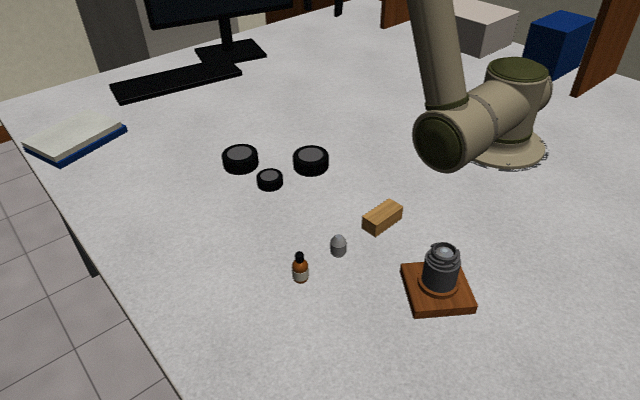

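Three black lids show in the top view: A (399,219), about 26 px across; B (444,215), about 38 px; C (397,267), about 38 px. I'll compute their sizes and enlarge crops.

Run:
```python
from h import *
import pickle
o=pickle.load(open('o.pkl','rb'));d=o['top'];print(d['camera_matrix'])
for n,a,b in(("A",(387,219),(412,219)),("B",(425,215),(463,215)),("C",(379,267),(416,267))):
    p,q=ray(d,*a,.0245),ray(d,*b,.0245);print(n,(p+q)/2,np.linalg.norm(p-q))
print('can',ray(d,207,231,.108))
print('stand', [ray(d,*c,.024).round(3) for c in((208,205),(244,231),(219,265),(182,239))])
for n,u in(("oil",(288,169)),("obj",(289,207)),("box",(291,258))):print(n,ray(d,*u,.04))
im=d['pixels'][:,:,::-1]
a=cv2.resize(im[185:295,370:470],None,fx=5,fy=5,interpolation=cv2.INTER_CUBIC)
b=cv2.resize(im[195:275,175:250],None,fx=4,fy=4,interpolation=cv2.INTER_CUBIC)
c=np.zeros((550,800,3),np.uint8);c[:,:500]=a;c[:320,500:]=b;cv2.imwrite('pics/crop1.png',c)
```

```text
[[465.94918916   0.         318.23603636]
 [  0.         465.94918916 206.00952424]
 [  0.           0.           1.        ]]
A [ 0.54292775 -0.25352889  0.0245    ] 0.06196922058934717
B [ 0.55262961 -0.36453317  0.0245    ] 0.09469733422804125
C [ 0.42542864 -0.24501393  0.0245    ] 0.09029430837066454
can [0.50656969 0.20051069 0.108     ]
stand [array([0.579, 0.218, 0.024]), array([0.514, 0.129, 0.024]), array([0.432, 0.187, 0.024]), array([0.495, 0.279, 0.024])]
oil [0.66572778 0.02137295 0.04      ]
obj [0.57111383 0.01850803 0.04      ]
box [0.44769557 0.01319799 0.04      ]
```

View pics/crop1.png

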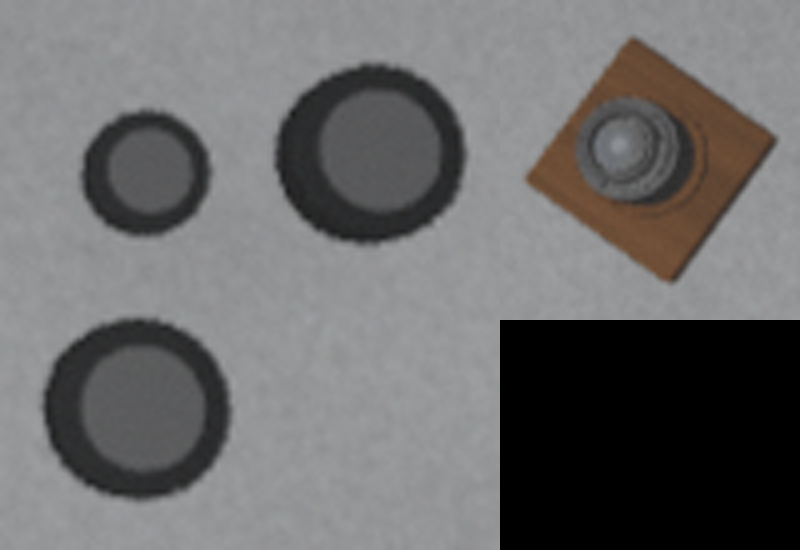

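Lid A fits: it measures about 60 mm, where B and C are about 90 mm, and the crop confirms it is the smallest. Next I move over A with the fingers on the free diagonal.

{"name": "send_rows", "arguments": {"series": [[[0.404,0.279,-0.06,0,0,-60,-1],[0.404,0.279,-0.06,0,0,-60,-1],[0.404,0.279,-0.06,0,0,-60,-1],[0.404,0.279,-0.06,0,0,-60,-1],[0.404,0.279,-0.06,0,0,-60,-1],[0.404,0.279,-0.06,0,0,-60,-1],[0.404,0.279,-0.06,0,0,-60,-1],[0.404,0.279,-0.06,0,0,-60,-1],[0.404,0.279,-0.06,0,0,-60,-1],[0.404,0.279,-0.06,0,0,-60,-1],[0.404,0.279,-0.06,0,0,-60,-1],[0.404,0.279,-0.06,0,0,-60,-1]]]}}

```text
t: 1.6
position: [0.5419, -0.2541, 0.243]
orientation: [0.0, 0.922, -0.387, 0.0]
wrist_force: [0.4, 1.0, -0.0]
finger_gap: 0.088
grip_force: 0.0
```

```bash
cat >> h.py <<'E'
from scipy.spatial.transform import Rotation as Ro
def wray(d,s,u,v,z):
    r=np.linalg.solve(np.array(d['camera_matrix']),[u,v,1.]); M=np.array(d['mount'])
    T=np.eye(4);w,x,y,zz=s['orientation'];T[:3,:3]=Ro.from_quat([x,y,zz,w]).as_matrix();T[:3,3]=s['position']
    C=T@M; c=C[:3,3]; g=C[:3,:3]@r; return c+g*(z-c[2])/g[2]
E
python3 - <<'E'
from h import *
import pickle
s,d=snap('wrist','w1.png');pickle.dump((s,d),open('w1.pkl','wb'))
print(s['t'],s['position'],s['orientation'],s['joint_pos'],s['wrist_force']);print(d['mount'])
E
```

```text
1.6 [ 0.54185493 -0.25410136  0.24298629] [ 7.97958082e-05  9.22238032e-01 -3.86622558e-01  6.02662202e-05] [-6.36073638e-01  5.11342272e-01  1.25574140e+00 -1.28985638e-04
  1.37435409e+00  1.72868095e+00] [ 0.38784651  1.02000849 -0.01832547]
[[ 3.79043611e-04 -9.46984724e-01 -3.21278368e-01  8.59185964e-02]
 [ 9.99999508e-01  6.53523223e-04 -7.46496209e-04 -3.45831292e-04]
 [ 9.16883380e-04 -3.21277927e-01  9.46984505e-01 -8.14423630e-02]
 [ 0.00000000e+00  0.00000000e+00  0.00000000e+00  1.00000000e+00]]
```

View pics/w1.png

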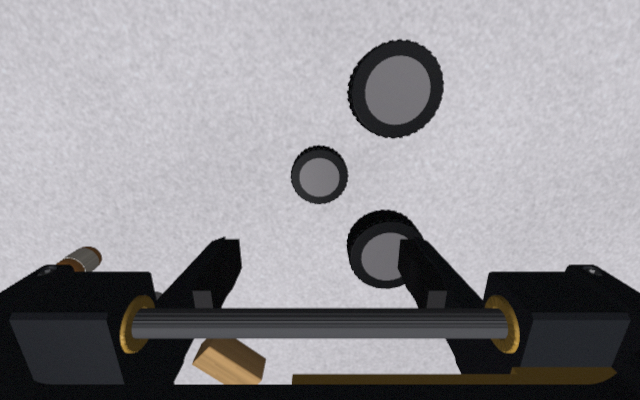

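The wrist view shows lid A with its top inner disc at about (320,178) and its rim from 292 to 348 px. B is at (396,88), C at (383,248), and the right finger fits between them.

Run:
```python
from h import *
import pickle
s,d=pickle.load(open('w1.pkl','rb'))
p,q=wray(d,s,291.5,175,.0245),wray(d,s,348,175,.0245);print((p+q)/2,np.linalg.norm(p-q))
print('disc',wray(d,s,320,177.5,.0245))
print('top far/near edge',wray(d,s,320,146,.02),wray(d,s,320,203.5,.0245))
```

```text
[ 0.5461977  -0.25838727  0.0245    ] 0.05893641289224527
disc [ 0.5441151  -0.25664859  0.0245    ]
top far/near edge [ 0.56671738 -0.27959664  0.02      ] [ 0.52375862 -0.23598904  0.0245    ]
```

{"name": "send_rows", "arguments": {"series": [[[0.0025,-0.003,-0.06,0,0,0,-1],[0.0025,-0.003,-0.12,0,0,0,-1],[0.0025,-0.003,-0.16,0,0,0,-1],[0.0025,-0.003,-0.174,0,0,0,-1],[0.0025,-0.003,-0.174,0,0,0,-1],[0.0025,-0.003,-0.174,0,0,0,1],[0.0025,-0.003,-0.174,0,0,0,1],[0.0025,-0.003,-0.174,0,0,0,1],[0.0025,-0.003,-0.174,0,0,0,1],[0.0025,-0.003,-0.174,0,0,0,1]]]}}

```text
t: 2.9
position: [0.5453, -0.2563, 0.0695]
orientation: [0.0, 0.923, -0.386, 0.001]
wrist_force: [-1.4, 0.7, 5.9]
finger_gap: 0.0592
grip_force: 30.0
```

{"name": "send_rows", "arguments": {"series": [[[0,0,0.05,0,0,0,1],[0,0,0.11,0,0,0,1],[0,0.02,0.17,0,0,0,1],[-0.097,0.442,0.17,0,0,60,1],[-0.097,0.442,0.17,0,0,60,1],[-0.097,0.442,0.17,0,0,60,1],[-0.097,0.442,0.17,0,0,60,1],[-0.097,0.442,0.17,0,0,60,1],[-0.097,0.442,0.17,0,0,60,1],[-0.097,0.442,0.17,0,0,60,1],[-0.097,0.442,0.17,0,0,60,1],[-0.097,0.442,0.17,0,0,60,1],[-0.097,0.442,0.17,0,0,60,1],[-0.097,0.442,0.17,0,0,60,1]]]}}

```text
t: 4.65
position: [0.4485, 0.1848, 0.2387]
orientation: [0.0, 0.992, 0.126, -0.0]
wrist_force: [-0.6, 0.5, -0.4]
finger_gap: 0.0587
grip_force: 30.0
```

Run:
```python
from h import *
import pickle
s,d=snap('wrist','w2.png');pickle.dump((s,d),open('w2.pkl','wb'))
print(s['t'],s['position'],s['orientation'],s['joint_pos'],s['wrist_force'],s['finger_gap'])
im=cv2.imread('pics/w2.png');cv2.imwrite('pics/w2b.png',cv2.resize(im[100:350,170:470],(720,600),interpolation=cv2.INTER_CUBIC))
```

```text
4.65 [0.44850346 0.18481407 0.23872654] [ 1.84758528e-05  9.92016609e-01  1.26107286e-01 -1.80157674e-05] [ 1.46224038e-01  3.29613043e-01  1.57914377e+00 -3.84037385e-05
  1.23287260e+00  1.46414520e+00] [-0.55973577  0.46003362 -0.44637222] 0.05868665240033409
```

View pics/w2.png

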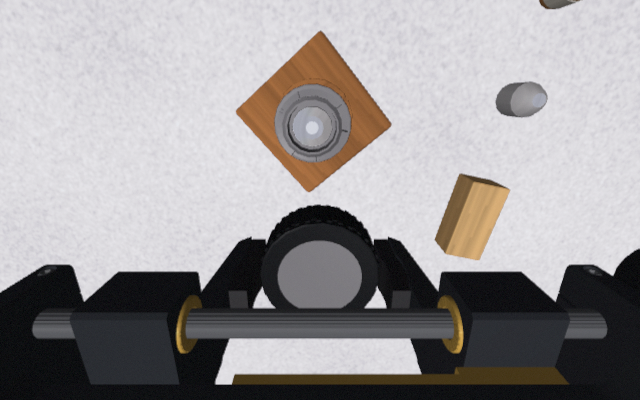

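The lid is in hand with its disc at about (319,275). The can mouth is at about (312,127) and the stand is fully visible. I'll enlarge both for exact edges.

Run:
```python
import cv2,numpy as np
im=cv2.imread('pics/w2.png');c=np.zeros((600,800,3),np.uint8)
c[:400,:400]=cv2.resize(im[80:180,265:365],(400,400),interpolation=cv2.INTER_CUBIC)
l=cv2.convertScaleAbs(im[195:325,255:385],alpha=2);c[:390,405:795]=cv2.resize(l,(390,390),interpolation=cv2.INTER_CUBIC)
cv2.imwrite('pics/w2b.png',c[:400])
```

```text
(no output)
```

View pics/w2b.png

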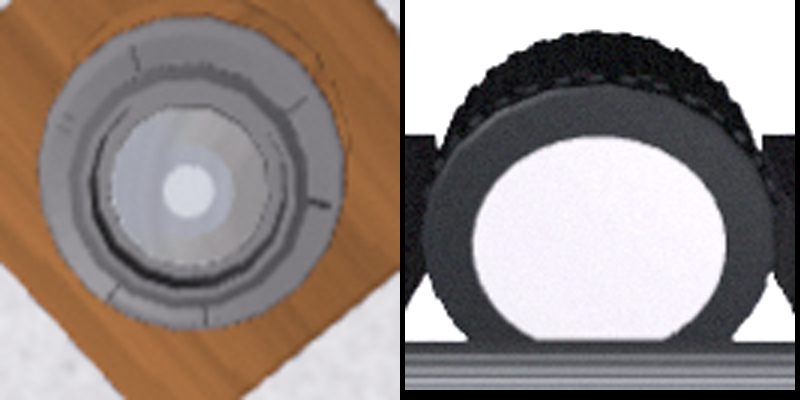

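The left crop shows the neck ring centred at (190.5,185), the shoulder circle at (191.5,171.5), and six tick marks for the thread starts and ends. The right crop shows the lid's top edge spanning 423 to 773 px, its far edge at row 85, and the disc spanning 472 to 726 px with its far edge at row 137.

Run:
```python
from h import *
import pickle
s,d=pickle.load(open('w2.pkl','rb'))
print('neck',wray(d,s,265+190.5/4,80+185/4,.1055),'shoulder',wray(d,s,265+191.5/4,80+171.5/4,.0865))
w,x,y,zz=s['orientation'];R=Ro.from_quat([x,y,zz,w]).as_matrix();p=np.array(s['position'])
print('stand',np.mean([wray(d,s,*c,.024) for c in((320,31),(391,125),(310,191),(236,111))],axis=0))
f=lambda a,b:R.T@(wray(d,s,255+(a-405)/3,195+b/3,p[2]-.045)-p)*1e3
for n,a,b in(("outer L",423,225),("R",773,225),("far",598,85),("disc L",472,243),("R",726,243),("far",599,137)):print(n,f(a,b).round(1))
```

```text
neck [0.50953543 0.20396904 0.1055    ] shoulder [0.51010346 0.20432194 0.0865    ]
stand [0.50933585 0.2039673  0.024     ]
outer L [  3.5 -27.2  45. ]
R [ 3.5 30.1 45. ]
far [28.5  1.4 45. ]
disc L [  0.  -19.4  45. ]
R [ 0.  22.6 45. ]
far [19.5  1.6 45. ]
```

{"name": "send_rows", "arguments": {"series": [[[0.03,0.01,0,0,0,0,1],[0.0615,0.0208,-0.02,0,0,0,1],[0.0615,0.0208,-0.045,0,0,0,1],[0.0615,0.0208,-0.053,0,0,0,1],[0.0615,0.0208,-0.058,0,0,0,1],[0.0615,0.0208,-0.0605,0,0,0,1],[0.0615,0.0208,-0.0605,0,0,0,1]]]}}

```text
t: 5.58
position: [0.5097, 0.2065, 0.1788]
orientation: [-0.0, 0.992, 0.127, 0.0]
wrist_force: [-0.4, 0.3, -0.3]
finger_gap: 0.0591
grip_force: 30.0
```

{"name": "send_rows", "arguments": {"series": [[[0,-0.001,-0.001,0,0,0,1],[0,-0.001,-0.002,0,0,0,1],[0,-0.001,-0.003,0,0,0,1],[0,-0.001,-0.004,0,0,0,1]]]}}

```text
t: 6.08
position: [0.5096, 0.2056, 0.1742]
orientation: [-0.0, 0.992, 0.127, -0.0]
wrist_force: [1.0, 0.6, -0.5]
finger_gap: 0.0591
grip_force: 30.0
```

{"name": "send_rows", "arguments": {"series": [[[0,0,-0.001,0,0,0,1],[0,0,-0.002,0,0,0,1],[0,0,-0.003,0,0,0,1]]]}}

```text
t: 6.45
position: [0.5096, 0.2056, 0.1712]
orientation: [0.0, 0.992, 0.127, -0.0]
wrist_force: [1.0, 0.8, 0.1]
finger_gap: 0.0591
grip_force: 30.0
```

{"name": "send_rows", "arguments": {"series": [[[0,0,-0.0005,0,0,0,1],[0,0,-0.001,0,0,0,1],[0,0,-0.0015,0,0,0,1]]]}}

```text
t: 6.82
position: [0.5096, 0.2056, 0.1697]
orientation: [-0.0, 0.992, 0.127, -0.0]
wrist_force: [0.0, -0.9, 0.2]
finger_gap: 0.0592
grip_force: 30.0
```

{"name": "send_rows", "arguments": {"series": [[[0,0,-0.0005,0,0,0,1],[0,0,-0.001,0,0,0,1],[0,0,-0.0015,0,0,0,1]]]}}

```text
t: 7.2
position: [0.5097, 0.2056, 0.1691]
orientation: [0.0, 0.992, 0.127, 0.0]
wrist_force: [-3.3, -0.8, 10.7]
finger_gap: 0.0592
grip_force: 30.0
```

{"name": "send_rows", "arguments": {"series": [[[0,0,0.0005,0,0,8,1],[0,0,0.001,0,0,16,1],[0,0,0.001,0,0,16,1]]]}}

```text
t: 7.58
position: [0.5098, 0.206, 0.1703]
orientation: [-0.0, 0.964, 0.265, 0.001]
wrist_force: [-2.2, 0.5, 9.2]
finger_gap: 0.0587
grip_force: 30.0
```

{"name": "send_rows", "arguments": {"series": [[[0,0,0.0005,0,0,8,1],[0,0,0.0005,0,0,8,1]]]}}

```text
t: 7.82
position: [0.5097, 0.2061, 0.1708]
orientation: [-0.0, 0.944, 0.331, 0.001]
wrist_force: [-2.7, 3.1, 8.9]
finger_gap: 0.0594
grip_force: 30.0
```

```bash
python3 -c "
from h import *
s=read_state();print(s['position'],s['wrist_force'],s['ft_torque'],s['joint_pos'])"
```

```text
[0.50968322 0.20610858 0.17079207] [-2.74636742  3.13260018  8.89985505] [0.34100986 0.53206624 0.05223744] [1.68545082e-01 5.10679553e-01 1.49718857e+00 1.12512225e-03
 1.13215304e+00 1.06351494e+00]
```

{"name": "send_rows", "arguments": {"series": [[[0,0,0.0005,0,0,8,1],[0,0,0.0005,0,0,8,1]]]}}

```text
t: 8.07
position: [0.5096, 0.2062, 0.1712]
orientation: [-0.0, 0.918, 0.396, 0.001]
wrist_force: [-2.0, 2.4, 8.4]
finger_gap: 0.0589
grip_force: 30.0
```

{"name": "send_rows", "arguments": {"series": [[[0,0,0.0003,0,0,7,1],[0,0,0.0003,0,0,7,1]]]}}

```text
t: 8.32
position: [0.5094, 0.2061, 0.1711]
orientation: [-0.0, 0.893, 0.451, 0.0]
wrist_force: [-4.5, 2.3, 6.3]
finger_gap: 0.0589
grip_force: 30.0
```

{"name": "send_rows", "arguments": {"series": [[[0,0,0,0,0,6,1],[0,0,0,0,0,6,1]]]}}

```text
t: 8.57
position: [0.5093, 0.2058, 0.1708]
orientation: [-0.0, 0.868, 0.496, -0.0]
wrist_force: [-2.5, 1.9, 4.8]
finger_gap: 0.0592
grip_force: 30.0
```

{"name": "send_rows", "arguments": {"series": [[[0,0,-0.0003,0,0,6,1],[0,0,-0.0003,0,0,6,1]]]}}

```text
t: 8.82
position: [0.5091, 0.2059, 0.1703]
orientation: [-0.001, 0.841, 0.541, -0.0]
wrist_force: [-4.6, 3.7, 4.7]
finger_gap: 0.0591
grip_force: 30.0
```

{"name": "send_rows", "arguments": {"series": [[[0,0,-0.0002,0,0,5,1],[0,0,-0.0004,0,0,5,1]]]}}

```text
t: 9.07
position: [0.5087, 0.2061, 0.1699]
orientation: [-0.001, 0.817, 0.577, -0.001]
wrist_force: [-6.1, 5.3, 1.3]
finger_gap: 0.0592
grip_force: 30.0
```

{"name": "send_rows", "arguments": {"series": [[[-0.0006,0.0005,-0.0005,0,0,0,1],[-0.0006,0.0005,-0.001,0,0,0,1],[-0.0006,0.0005,-0.001,0,0,0,1]]]}}

```text
t: 9.45
position: [0.5081, 0.2066, 0.1686]
orientation: [-0.001, 0.817, 0.577, -0.001]
wrist_force: [-4.7, 4.1, 3.3]
finger_gap: 0.0585
grip_force: 30.0
```

{"name": "send_rows", "arguments": {"series": [[[-0.0004,0.0004,-0.0007,0,0,0,1],[-0.0004,0.0004,-0.0014,0,0,0,1],[-0.0004,0.0004,-0.002,0,0,0,1]]]}}

```text
t: 9.82
position: [0.5082, 0.207, 0.1668]
orientation: [-0.001, 0.817, 0.577, -0.0]
wrist_force: [-3.3, 4.7, 3.0]
finger_gap: 0.0589
grip_force: 30.0
```

{"name": "send_rows", "arguments": {"series": [[[-0.0002,0.0005,-0.0007,0,0,0,1],[-0.0002,0.0005,-0.0014,0,0,0,1],[-0.0002,0.0005,-0.002,0,0,0,1]]]}}

```text
t: 10.2
position: [0.5082, 0.2072, 0.1648]
orientation: [-0.0, 0.816, 0.577, -0.0]
wrist_force: [-2.7, 4.4, 2.8]
finger_gap: 0.0588
grip_force: 30.0
```

{"name": "send_rows", "arguments": {"series": [[[-0.0002,0.0004,-0.0005,0,0,0,1],[-0.0002,0.0004,-0.001,0,0,0,1],[-0.0002,0.0004,-0.0013,0,0,0,1]]]}}

```text
t: 10.58
position: [0.5083, 0.2074, 0.164]
orientation: [0.0, 0.816, 0.578, 0.0]
wrist_force: [-2.3, 3.1, 7.8]
finger_gap: 0.0592
grip_force: 30.0
```

{"name": "send_rows", "arguments": {"series": [[[0,0.0002,0,0,0,-8,1],[0,0.0002,-0.0005,0,0,-16,1]]]}}

```text
t: 10.82
position: [0.5085, 0.2071, 0.163]
orientation: [0.001, 0.89, 0.456, 0.0]
wrist_force: [-0.8, 0.3, 1.4]
finger_gap: 0.0595
grip_force: 30.0
```

{"name": "send_rows", "arguments": {"series": [[[0,0,-0.0006,0,0,-8,1],[0,0,-0.0011,0,0,-16,1]]]}}

```text
t: 11.08
position: [0.5087, 0.207, 0.1619]
orientation: [0.001, 0.945, 0.328, 0.0]
wrist_force: [-0.1, 0.1, 1.1]
finger_gap: 0.0589
grip_force: 30.0
```

{"name": "send_rows", "arguments": {"series": [[[0,0,-0.0006,0,0,-8,1],[0,0,-0.0011,0,0,-16,1]]]}}

```text
t: 11.32
position: [0.5087, 0.207, 0.1609]
orientation: [0.001, 0.981, 0.193, 0.001]
wrist_force: [0.2, 0.4, 0.6]
finger_gap: 0.0588
grip_force: 30.0
```

{"name": "send_rows", "arguments": {"series": [[[0,0,-0.0005,0,0,-7,1],[0,0,-0.001,0,0,-14,1]]]}}

```text
t: 11.58
position: [0.5092, 0.2068, 0.1599]
orientation: [0.001, 0.997, 0.073, 0.001]
wrist_force: [2.2, -2.9, -0.1]
finger_gap: 0.0593
grip_force: 30.0
```

```bash
python3 -c "
from h import *
s=read_state();print(s['position'],s['wrist_force'],s['ft_torque'],s['joint_pos'])"
```

```text
[0.50919135 0.20678843 0.15992226] [ 2.15626358 -2.9420986  -0.11122619] [-0.46438736 -0.39084581  0.02444331] [ 0.17100562  0.52432875  1.51027251 -0.00227733  1.10483255  1.5971257 ]
```

{"name": "send_rows", "arguments": {"series": [[[0.0002,-0.0003,-0.0003,0,0,-4,1],[0.0002,-0.0003,-0.0005,0,0,-8,1]]]}}

```text
t: 11.82
position: [0.5093, 0.2064, 0.1594]
orientation: [0.001, 1.0, 0.004, 0.001]
wrist_force: [0.3, -2.8, -0.3]
finger_gap: 0.0594
grip_force: 30.0
```

```bash
python3 -c "
from h import *
s=read_state();print(s['position'],s['wrist_force'],s['ft_torque'],s['joint_pos'])"
```

```text
[0.5092969  0.20641326 0.1593856 ] [ 0.32986217 -2.84380123 -0.30476492] [-3.91289644e-01 -2.65285133e-01 -3.06523779e-05] [ 0.17028397  0.52508339  1.51076437 -0.00227925  1.1040394   1.73443815]
```

{"name": "send_rows", "arguments": {"series": [[[0,-0.0002,-0.0002,0,0,-3,1],[0,-0.0002,-0.0002,0,0,-3,1]]]}}

```text
t: 12.08
position: [0.5091, 0.2062, 0.1592]
orientation: [0.001, 1.0, -0.021, 0.001]
wrist_force: [2.6, -4.2, 1.0]
finger_gap: 0.0591
grip_force: 30.0
```

```bash
python3 -c "
from h import *
s=read_state();print(s['position'],s['wrist_force'],s['ft_torque'],s['joint_pos'][5])"
```

```text
[0.50913798 0.20624543 0.15919403] [ 2.64358243 -4.23883494  0.99740225] [-0.70140936 -0.33934696 -0.06949492] 1.7836009762994802
```

{"name": "send_rows", "arguments": {"series": [[[0.0001,-0.0003,-0.0002,0,0,-3,1],[0.0001,-0.0003,-0.0002,0,0,-3,1]]]}}

```text
t: 12.32
position: [0.5091, 0.2061, 0.159]
orientation: [0.001, 0.999, -0.047, 0.001]
wrist_force: [2.8, -4.8, 0.1]
finger_gap: 0.0591
grip_force: 30.0
```

```bash
python3 -c "
from h import *
s=read_state();print(s['position'],s['wrist_force'],s['ft_torque'],s['joint_pos'][5])"
```

```text
[0.50914818 0.20611133 0.1590343 ] [ 2.82399544 -4.80719908  0.14533272] [-0.75869091 -0.51218523 -0.00219979] 1.8343798434551786
```

{"name": "send_rows", "arguments": {"series": [[[0.0001,-0.0003,-0.0002,0,0,-3,1],[0.0001,-0.0003,-0.0002,0,0,-3,1]]]}}

```text
t: 12.58
position: [0.5092, 0.206, 0.159]
orientation: [0.0, 0.997, -0.072, 0.001]
wrist_force: [2.4, -4.8, 3.1]
finger_gap: 0.0595
grip_force: 30.0
```

```bash
python3 -c "
from h import *
s=read_state();print(s['position'],s['wrist_force'],s['ft_torque'],s['joint_pos'][5])"
```

```text
[0.5091509  0.20597923 0.15897818] [ 2.43111971 -4.84811274  3.12177286] [-0.78460027 -0.41626066 -0.05932119] 1.885666762782637
```

{"name": "send_rows", "arguments": {"series": [[[0.0001,-0.0003,0,0,0,-3,1],[0.0001,-0.0003,0,0,0,-3,1]]]}}

```text
t: 12.82
position: [0.5091, 0.2058, 0.159]
orientation: [0.0, 0.995, -0.098, 0.001]
wrist_force: [2.3, -4.9, 1.0]
finger_gap: 0.0589
grip_force: 30.0
```

```bash
python3 -c "
from h import *
s=read_state();print(s['position'],s['wrist_force'],s['ft_torque'],s['joint_pos'][5])"
```

```text
[0.50914728 0.20581441 0.15900284] [ 2.31219282 -4.90853983  0.98067827] [-0.76465589 -0.38869918 -0.00676632] 1.937023574959278
```

{"name": "send_rows", "arguments": {"series": [[[0.0001,-0.0002,-0.0003,0,0,-3,1],[0.0001,-0.0002,-0.0003,0,0,-3,1]]]}}

```text
t: 13.08
position: [0.5093, 0.2057, 0.159]
orientation: [0.0, 0.992, -0.124, 0.001]
wrist_force: [3.5, -4.4, 4.9]
finger_gap: 0.0588
grip_force: 30.0
```

```bash
python3 -c "
from h import *
s=read_state();print(s['position'],s['wrist_force'],s['ft_torque'],s['joint_pos'][5])"
```

```text
[0.50932041 0.20568185 0.15897894] [ 3.4772639  -4.41464058  4.91530793] [-0.73450213 -0.26537896 -0.0555092 ] 1.9889146857187032
```

{"name": "send_rows", "arguments": {"series": [[[0,-0.0002,0,0,0,-4,1],[0,-0.0002,0,0,0,-4,1]]]}}

```text
t: 13.32
position: [0.5092, 0.2055, 0.159]
orientation: [0.0, 0.987, -0.159, 0.001]
wrist_force: [3.0, -4.0, 5.1]
finger_gap: 0.0589
grip_force: 30.0
```

```bash
python3 -c "
from h import *
s,d=snap('scene','s2.png');print(s['position'],s['wrist_force'],s['ft_torque'],s['joint_pos'][5])
im=cv2.imread('pics/s2.png');cv2.imwrite('pics/s2c.png',cv2.resize(im[180:330,360:520],(800,750)))
cv2.imwrite('pics/s2c.png',cv2.resize(im[190:305,375:510],(704,600),interpolation=cv2.INTER_CUBIC))"
```

```text
[0.50923409 0.20551627 0.15897552] [ 2.98747651 -3.96992669  5.12347143] [-0.78273754 -0.23745955 -0.04776658] 2.058451978522808
```

View pics/s2c.png

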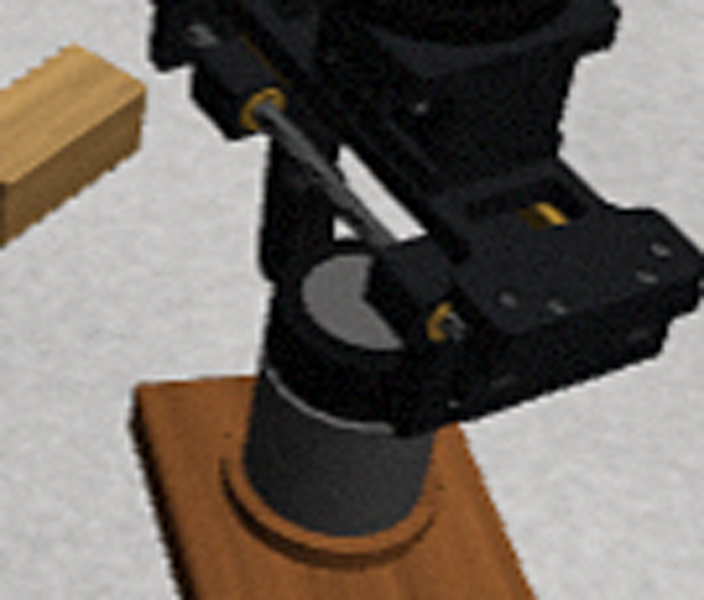

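The lid sits just above the shoulder with the thread hidden, and TCP z is 0.159, as expected for home. I'll check for the final tightening.

{"name": "send_rows", "arguments": {"series": [[[0,-0.0002,0.0002,0,0,-4,1],[0,-0.0002,0.0002,0,0,-4,1]]]}}

```text
t: 13.62
position: [0.5092, 0.2053, 0.159]
orientation: [0.0, 0.981, -0.193, 0.001]
wrist_force: [2.6, -5.5, 3.9]
finger_gap: 0.0596
grip_force: 30.0
```

```bash
python3 -c "
from h import *
s=read_state();print(s['position'],s['wrist_force'],s['ft_torque'],s['joint_pos'][5])"
```

```text
[0.50920635 0.20527054 0.15899738] [ 2.59899312 -5.48399923  3.91645388] [-0.69060491 -0.39789389  0.01802719] 2.127794340941861
```

{"name": "send_rows", "arguments": {"series": [[[0,-0.0003,0.0004,0,0,0,1],[0,-0.0003,0.0008,0,0,0,1],[0,-0.0003,0.0008,0,0,0,1]]]}}

```text
t: 14.0
position: [0.5092, 0.2052, 0.159]
orientation: [-0.0, 0.981, -0.193, 0.0]
wrist_force: [5.1, -2.4, -3.4]
finger_gap: 0.0593
grip_force: 30.0
```

```bash
python3 -c "
from h import *
s=read_state();print(s['position'],s['wrist_force'],s['ft_torque'],s['joint_pos'][5])"
```

```text
[0.50918551 0.20522216 0.15903498] [ 5.11902938 -2.3559238  -3.41411448] [-0.36974307 -0.92507426  0.04855025] 2.1275228799597103
```

Home is confirmed on three counts:
- **Height:** z is 0.1590, which agrees with the ridge top at 12.2 mm and the gap floor at 5.0 mm.
- **Thread hold:** the lid stays put when lifted.
- **No further descent:** more turning brings it no lower.

I'll release and retreat.

{"name": "send_rows", "arguments": {"series": [[[0.0003,-0.0002,-0.0004,0,0,0,1],[0.0003,-0.0002,-0.0004,0,0,0,-1],[0.0003,-0.0002,-0.0004,0,0,0,-1],[0.0003,-0.0002,-0.0004,0,0,0,-1],[0.0003,-0.0002,-0.0004,0,0,0,-1],[0,0,0.02,0,0,0,-1],[0,0,0.06,0,0,0,-1],[-0.05,0,0.1,0,0,0,-1],[-0.1,0,0.12,0,0,0,-1],[-0.1,0,0.12,0,0,0,-1]]]}}

```text
t: 15.25
position: [0.4066, 0.2055, 0.2813]
orientation: [-0.001, 0.981, -0.194, 0.001]
wrist_force: [1.4, -0.1, -1.0]
finger_gap: 0.0881
grip_force: 0.0
```

```bash
python3 -c "
from h import *
s,d=snap('scene','s3.png');print(s['t'],s['position'],s['wrist_force'])
im=cv2.imread('pics/s3.png');cv2.imwrite('pics/s3c.png',cv2.resize(im[190:325,270:490],(800,490),interpolation=cv2.INTER_CUBIC))"
```

```text
15.25 [0.40659357 0.20554026 0.28127975] [ 1.40516148 -0.05341725 -1.04762053]
```

View pics/s3c.png

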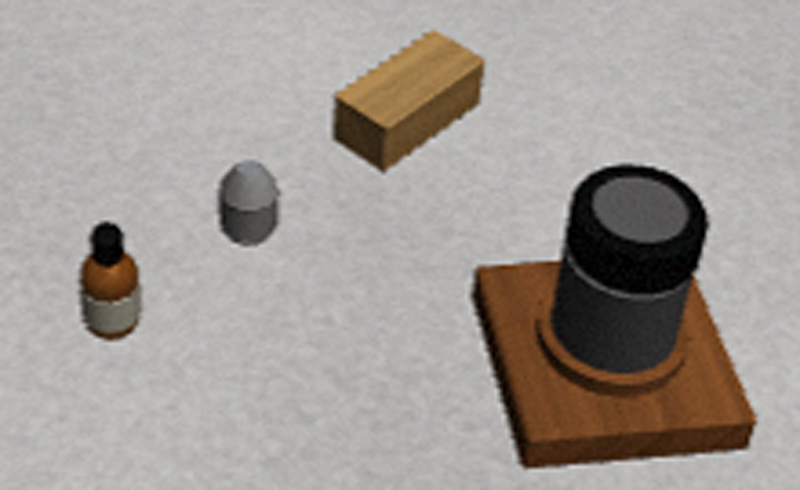

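The lid at (635,230) sits level and low on the can with an even, thin gap all round, and the bystanders haven't moved.

```bash
python3 -c "
from bench import *
print(finish_job())"
```

```text
the job is handed in; nothing more can be done
None
```

The 60 mm lid is screwed home on the can and released, no bystander was disturbed, and I handed the job in at about 15 s; no verdict came back, and no final tightening torque showed, so "home" rests on height and thread hold.

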